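Test the proof press's emergency stop

ROBOT

A 7-joint arm with a two-finger parallel gripper is mounted at the origin on the work surface. World frame = base frame: x ahead of the robot, y to its left, z up, the work surface at z = 0. Lengths are in mm, angles in rad, forces in N, time in s.
With the tool pointing down it reaches from about 400 to 925 mm from the base axis. Payload 5.6 kg.
Tool frame: the origin (TCP) lies at the very end of the fingers, on their centre line; the grasp point (between the pads) lies 19 mm behind it (arm.grasp_offset is the distance from the TCP to the grasp point, in mm); z points along the fingers, y is the line along which they close (so a half turn about z gives the same grasp; the last joint's range is limited). The gripper opens to 85 mm and grips with 20 to 120 N. Pads are 22 mm wide; open, the fingers measure 114 mm over their backs; the gripper's body (76 mm by 85 mm) begins 54 mm behind the grasp point. The pads swing forward as they close: fully open they stand 13 mm farther back than shut.
Start: joints at [-1.262, 0.468, -0.012, 1.603, 0.006, 1.071, -0.056], TCP at [224.024, 610.183, 197.99] pointing down, gripper open.
Joint ranges: [-2.53, 2.53], [-0.31, 2.02], [-1.57, 1.55], [0.28, 2.44], [-1.29, 4.43], [0.15, 1.84], [-2.92, 2.92]. Speed limits (rad/s): [2.57, 2.57, 3.14, 3.14, 3.14, 3.14, 3.14].

INTERFACE

Orientations are given as a unit quaternion [x, y, z, w].
In Python, from station import read_state, imaging, arm gives the robot as it stands.
- The arm moves only by the tool send_rows, never from a script. Its argument "series" is a list of rows, each a list of 7 numbers: the turn, a rotation vector about the tool's x, y, z in rad, then the shift along the tool's x, y, z in mm, then the finger opening in mm, from 0 to 85.4. A call has 1 to 5 rows; each row shifts and turns the commanded pose from where the row before left it, along the tool's axes as they then stand; what a row does not reach is not made up. A row lasts 1/8 s, in which the tool goes at most 62.5 mm and 10.7 degrees, less where a joint would pass 70% of its speed; a pose out of reach is approached as far as the arm can. A call with a gripper value outside its range is refused whole. The fingers move at their own pace and stop on an object; "force" is the grip in N (left out, the last holds). Time passes only in rows, so rows that do not move let the fingers close. It gives the time, the measured TCP pose, the force, the opening and the grip force at its end, in the units of the state.
- read_state(): the state, without advancing time (a new reading comes with each control period).
- imaging.read_camera(name): name is "scene" or "top" or "wrist"; returns the picture (420x560x3 uint8, red, green, blue); there is no depth.
- imaging.camera_params(name): a dict with "camera_matrix" (3x3 intrinsics, pixels), "cam_to_world" (4x4, takes a point from camera to world coordinates). Camera axes: x right, y down, z forward; pixel columns grow to the right and rows downward; lengths in mm; the calibration is good to about 2 mm. The wrist camera is an equidistant fisheye: a pixel r from the principal point sees the ray r / f radians off the axis. A picture is of the moment at which its call begins: read the wrist's pose just before it. camera_params takes no time and is no camera call; for the wrist camera it gives the pose at the moment of the call.
- arm.job_done(): hands the job in; it is judged then, once.
The state is a dict: "time_s": time; "joint_positions": joint angles; "dq": joint speeds; "effort": joint torques, N m; "eef_pos": TCP position; "tool_rot": TCP orientation; "ft_force": force on the tool from outside, world axes, zero at the start; "wrist_torque": the same for the moment, N m; "width": finger opening in mm; "finger_force": force on a finger pad.
Only numpy, scipy, OpenCV 4.12 (cv2) and the standard library are available. Lean on these libraries where they do the work, as an engineer would, in place of code of your own. Each camera call takes 0.05 s, during which the arm holds its last target. There are 200 camera calls.

TASK

Test the proof press's emergency stop before the day's run: press the red mushroom button right in and take your finger off it so that it stays latched, then push one of its lobes round clockwise with a fingertip until the button is freed and springs out again, and last press the blue reset button fully in and let it go. It is all fingertip work: do not grip the red head or lean hard on it, leave the green start button unpressed, and leave the things lying about on the work surface where they are.

Things in the scene. Friction and masses are not known exactly. Their poses are not given: they have to be found in the camera images.
- station: control station of the proof press: light grey die-cast box, 100 (its x) x 245 (its y) x 80 high, bolted down. Origin at the centre of its underside, z up. On its top: the red stop button 75 along its +y; at 15 and 75 along its -y a blue and a green push button, which stands where varies. A conduit 50 high leaves its +x side and ends 100 from its middle.
- stop_head: red mushroom head of the stop button. Origin on its axis in the plane of its underside, z up. From above: a round hub, 42 across, with three lobes 18 wide with round ends, reaching 32 from the axis, along the head's own -x and 120 degrees to either side of it; open gaps between. Upright sides; lobes 18 high, domed hub 24 high. White arrows on the lobes point clockwise.
- stop_top (a point): middle of the crown of the red head, where it is pressed; moves with the head. Released it is 124 above the work surface, the head's underside 20 above the box's top. Under the head a yellow disc, 88 across, lies on the box, with a black collar 48 across and 8 high round the stem.
- stop_press (a joint): how far the red head is pushed in, m: 0 out, 0.0085 at the bottom. Takes 3 N to start, about 8 N to pass the latch, 9 N at the bottom; pushed past 0.0065 it latches and stays at about 0.0055 when let go. Pushing again does not free it; only a clockwise turn does, then it springs out to 0.
- stop_turn (a joint): clockwise turn of the red head seen from above, rad: 0 at rest, end stop at 1.2, none anticlockwise. A light spring (0.01 N m at 0, 0.06 N m at the end stop) brings it back to 0 when let go. From latched, a turn of about 0.5 frees it and it springs up by itself; some 2 N at a lobe's tip is enough.
- reset_btn (a joint): travel of the blue reset button in m: 0 out, 0.006 fully in; sprung (about 2 N to start, 6 N when fully in), springs back when let go.
- reset_btn_top (a point): middle of the top of the blue reset button's cap: cap 25 across, top 102 above the work surface, standing 10 proud of an aluminium bezel 41 across.
- start_btn (a joint): travel of the green start button, like that of the blue one. Not to be pressed.
- start_btn_top (a point): middle of the top of the green start button's cap; same size and height as the blue one.
- furniture_long: loose cast-metal spacing frame ('furniture') with open windows, dark grey, 105 x 42 x 23 high; a bystander, origin at the centre of its underside. Leave it where it lies.
- furniture_short: loose cast-metal spacing frame with open windows, dark grey, 63 x 42 x 23 high; a bystander, origin at the centre of its underside. Leave it where it lies.
- type_block: loose wooden type block, dark wood with an orange-red face, 50 x 40 x 23 high; a bystander, origin at the centre of its underside. Leave it where it lies.
- bodkin: loose bodkin, turned pale wooden handle and thin steel spike, 120 long, 29 high, lying along its x; a bystander, origin at the centre of its underside. Leave it where it lies.
- quoin_key: loose steel T-shaped quoin key, 110 long, cross bar 84, 12 high, lying flat; a bystander, origin at the centre of its underside. Leave it where it lies.
- ink_tin: loose ink tin with a red label, 90 across, 58 high; a bystander, origin at the centre of its underside. Leave it where it lies.

How it is judged:
By the outcome, as a careful person would: the job done as asked, in the order asked, and still so for the second after the job is handed in, with the robot touching nothing.
It also fails if it takes over 45 s, if anything falls off the work surface, if the arm or the gripper's body presses on something with over 40 N, if the wrist force passes 120 N, or if a joint passes its speed limit or range.

## Working session

There is one attempt and no reset: what is moved stays moved. The work goes in short steps, Python scripts to look and compute and a tool call to move; the robot and the scene stay as the last step left them, time stands still between calls to the robot, and variables do not carry over. Pictures are saved under pics/ and viewed, at most 10 in all, crops included, and the job is handed in when it is done.

Besides the shell and the picture viewer there is one more tool, called after "Request:" as name([rows], argument=value, ...), one row to a line, values as JSON. send_rows: Moves the arm, as the interface text tells. Its arguments: {"type":"object","properties":{"series":{"type":"array"},"force":{"type":"number"}},"required":["series"]}

```bash
mkdir -p pics; python3 - <<'E'
from station import read_state, imaging, arm
import cv2,numpy as np
s=read_state();print({k:np.round(v,3).tolist() for k,v in s.items()})
for n in("scene","top"):
    im=imaging.read_camera(n);cv2.imwrite(f"pics/{n}0.png",im[:,:,::-1]);np.save(n+"0.npy",im)
    p=imaging.camera_params(n);print(n,np.round(p["camera_matrix"],2).tolist(),np.round(p["cam_to_world"],3).tolist())
p=imaging.camera_params("wrist");print(np.round(p["camera_matrix"],2).tolist(),np.round(p["cam_to_world"],3).tolist())
E
```

```text
{'time_s': 0.0, 'joint_positions': [-1.262, 0.468, -0.012, 1.604, 0.006, 1.071, -0.056], 'dq': [0.002, 0.001, -0.001, 0.001, 0.001, -0.0, 0.0], 'effort': [0.0, -53.237, 0.022, -25.13, 0.011, 0.008, -0.0], 'eef_pos': [223.828, 609.568, 197.006], 'tool_rot': [0.175, 0.985, -0.001, -0.0], 'ft_force': [-0.506, -0.434, 0.159], 'wrist_torque': [0.011, 0.083, -0.006], 'finger_force': 0.0, 'width': 85.273}
scene [[486.41, 0.0, 275.18], [0.0, 486.41, 204.23], [0.0, 0.0, 1.0]] [[0.319, 0.815, -0.483, 1084.342], [0.948, -0.269, 0.173, -248.846], [0.012, -0.513, -0.858, 1033.201], [0.0, 0.0, 0.0, 1.0]]
top [[423.97, 0.0, 271.94], [0.0, 423.97, 204.29], [0.0, 0.0, 1.0]] [[0.029, -0.997, 0.074, 467.656], [-0.999, -0.027, 0.023, -73.972], [-0.021, -0.075, -0.997, 1277.282], [0.0, 0.0, 0.0, 1.0]]
[[325.19, 0.0, 278.02], [0.0, 325.19, 210.94], [0.0, 0.0, 1.0]] [[0.345, 0.902, 0.259, 157.254], [0.939, -0.331, -0.097, 634.19], [-0.002, 0.276, -0.961, 374.218], [0.0, 0.0, 0.0, 1.0]]
```

View pics/top0.png

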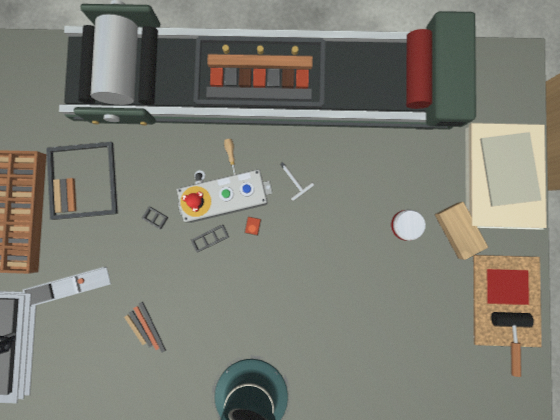

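View pics/scene0.png

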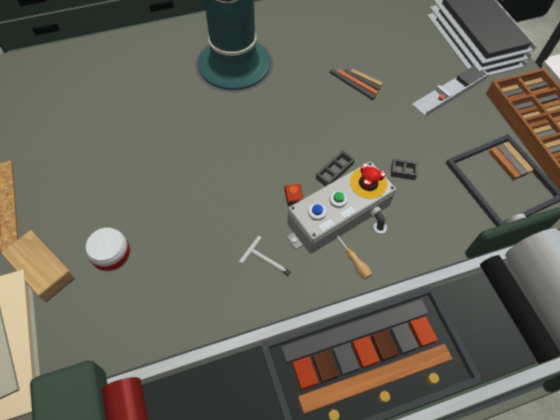

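The top view shows the station's red head at about (193,201), green at (226,193) and blue at (247,188). In the scene view, red is at (372,177), green at (339,198) and blue at (318,211). Next I'll measure these by colour and look closer at the head.

```bash
cat > h.py <<'E'
from station import read_state, imaging, arm
import cv2,numpy as np
def onplane(n,uv,z):
    p=imaging.camera_params(n);K=p["camera_matrix"];T=np.array(p["cam_to_world"])
    d=T[:3,:3]@np.linalg.inv(K)@np.array([uv[0],uv[1],1.]);o=T[:3,3]
    return o+d*(z-o[2])/d[2]
def cent(im,col,c,r=25):
    h=cv2.cvtColor(im,cv2.COLOR_RGB2HSV);H,S,V=[h[...,i].astype(int) for i in range(3)]
    m={'r':((H<6)|(H>174)),'g':(H>50)&(H<85),'b':(H>100)&(H<130)}[col]&(S>130)&(V>60)
    w=np.zeros_like(m);w[c[1]-r:c[1]+r,c[0]-r:c[0]+r]=1
    y,x=np.nonzero(m&w);return x.mean(),y.mean(),len(x)
E
python3 - <<'E'
from h import *
C={"top":dict(r=(193,201),g=(226,193),b=(247,188)),"scene":dict(r=(372,177),g=(339,198),b=(318,211))}
for n in C:
    im=np.load(n+"0.npy")
    for k,c in C[n].items():
        u=cent(im,k,c,15 if k!='r' else 20);print(n,k,np.round(u,1),np.round(onplane(n,u,102 if k!='r' else 114),1))
    c=C[n]['r'] 
    cv2.imwrite(f"pics/{n}crop.png",cv2.resize(im[c[1]-25:c[1]+25,c[0]-25:c[0]+25,::-1],(400,400),interpolation=cv2.INTER_CUBIC))
a,b=[cv2.imread(f"pics/{n}crop.png") for n in C];cv2.imwrite("pics/crops.png",np.hstack([a,b]))
E
```

```text
top r [193.4 200.2 196. ] [559.8 170.1 114. ]
top g [225.4 192.5  29. ] [584.6  84.  102. ]
top b [246.4 188.2  48. ] [598.2  25.7 102. ]
scene r [370.5 175.8 309. ] [563.8 168.1 114. ]
scene g [338.4 196.5  62. ] [585.9  81.1 102. ]
scene b [317.1 209.   71. ] [601.4  23.7 102. ]
```

View pics/crops.png

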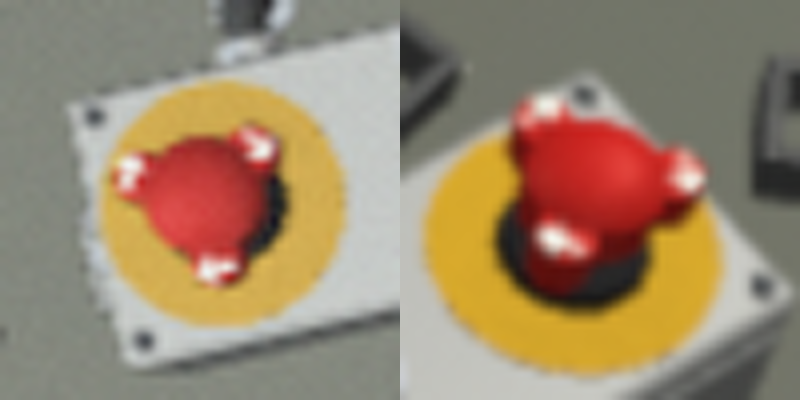

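The crop shows the lobes at about 75°, 195° and −45° in the world, which fits a station yaw of about 14.8°. The red axis is near (561.5,169.6). Blue is at the far end, near (600,25). I'll move over, closing the fingers on the way, and take a wrist look from the robot's side.

Request:
send_rows([
  [0,0,0,-45,-33,0,0],
  [0,0,0,-45,-33,0,0],
  [0,0,0,-45,-33,0,0],
  [0,0,0,-45,-33,0,0],
  [0,0,0,-45,-33,0,0],
], force=30)

```text
time_s: 0.72
eef_pos: [379.1, 376.0, 197.8]
tool_rot: [0.175, 0.985, -0.0, -0.0]
ft_force: [0.1, 0.4, 0.8]
width: -0.0
finger_force: 0.0
```

Request:
send_rows([
  [0,0,0,-45,-33,0,0],
  [0,0,0,-45,-33,0,0],
  [0,0,0,-45,-33,0,0],
  [0,0,0,-45,-33,0,0],
  [0,0,-0.086,0,0,0,0],
])

```text
time_s: 1.35
eef_pos: [504.1, 186.5, 197.8]
tool_rot: [0.136, 0.991, -0.001, 0.0]
ft_force: [-0.2, 0.5, -0.4]
width: -0.4
finger_force: 0.0
```

```bash
python3 - <<'E'
from h import *
s=read_state();print({k:np.round(s[k],3).tolist() for k in("time_s","eef_pos","tool_rot","ft_force","width")})
p=imaging.camera_params("wrist");im=imaging.read_camera("wrist");np.save("w1.npy",im)
np.savez("w1p.npz",K=p["camera_matrix"],T=p["cam_to_world"])
cv2.imwrite("pics/w1.png",im[:,:,::-1])
E
```

```text
{'time_s': 1.35, 'eef_pos': [504.126, 186.487, 197.81], 'tool_rot': [0.136, 0.991, -0.001, 0.0], 'ft_force': [-0.234, 0.53, -0.352], 'width': -0.372}
```

View pics/w1.png

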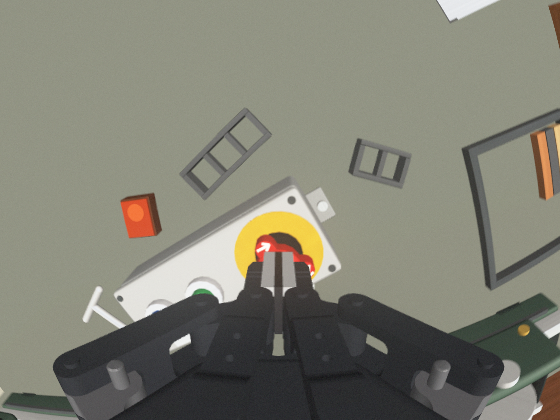

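The wrist view shows the yellow disc centred near (279,250), with the closed fingertips just in front of it. I'll fit the disc as a circle on the plane z=81.

```bash
python3 - <<'E'
from h import *
from scipy.optimize import least_squares
def fit(im,ray,c,r,lbl):
    h=cv2.cvtColor(im,cv2.COLOR_RGB2HSV);m=((h[...,0]>18)&(h[...,0]<30)&(h[...,1]>120)&(h[...,2]>90)).astype(np.uint8)
    w=np.zeros_like(m);w[c[1]-r:c[1]+r,c[0]-r:c[0]+r]=1;m*=w
    cs,_=cv2.findContours(m,cv2.RETR_EXTERNAL,cv2.CHAIN_APPROX_NONE);k=np.vstack(cs)
    P=np.array([ray(*q) for q in k[:,0].astype(float)])[:,:2]
    f=lambda v:np.hypot(*(P-v).T)-44
    s=least_squares(f,P.mean(0),loss='soft_l1',f_scale=.5);print(lbl,s.x.round(1),np.median(abs(f(s.x))).round(2),len(P))
d=np.load("w1p.npz");K,T=d["K"],d["T"]
def wray(u,v,z=81):
    a,b=(u-K[0,2])/K[0,0],(v-K[1,2])/K[1,1];t=np.hypot(a,b)
    q=T[:3,:3]@np.array([a*np.sinc(t/np.pi),b*np.sinc(t/np.pi),np.cos(t)]);return T[:3,3]+q*(z-T[2,3])/q[2]
fit(np.load("w1.npy"),wray,(279,250),60,"wrist")
fit(np.load("top0.npy"),lambda u,v:onplane("top",(u,v),81),(195,200),24,"top")
fit(np.load("scene0.npy"),lambda u,v:onplane("scene",(u,v),81),(372,180),30,"scene")
E
```

```text
wrist [560.7 170.6] 1.0 296
top [559.8 172.7] 4.32 138
scene [558.1 171.4] 2.49 115
```

Request:
send_rows([
  [0,0,0,-59,0,0,0],
  [0,0,0,0,0,40,0],
  [0,0,0,0,0,26,0],
  [0,0,0,0,0,3,0],
  [0,0,0,0,0,0,0],
])

```text
time_s: 2.02
eef_pos: [558.9, 176.9, 129.5]
tool_rot: [0.132, 0.991, 0.0, 0.0]
ft_force: [0.5, -0.1, -0.2]
width: -0.1
finger_force: 0.0
```

Request:
send_rows([
  [0,0,0,0,0,3,0],
  [0,0,0,0,0,2,0],
  [0,0,0,0,0,2,0],
  [0,0,0,0,0,0,0],
])

```text
time_s: 2.52
eef_pos: [558.7, 176.3, 122.0]
tool_rot: [0.133, 0.991, 0.0, 0.0]
ft_force: [-0.3, 0.2, -0.6]
width: -0.1
finger_force: 0.0
```

The earlier reading was taken before the arm settled, so I'm now correcting the lateral offset by about 6 mm before pressing.

Request:
send_rows([
  [0,0,0,0,0,-4,0],
  [0,0,0,-3.4,-5,0,0],
  [0,0,0,0,0,2,0],
  [0,0,0,0,0,2,0],
  [0,0,0,0,0,0,0],
])

```text
time_s: 3.15
eef_pos: [560.5, 170.6, 121.6]
tool_rot: [0.132, 0.991, -0.0, -0.0]
ft_force: [1.0, -0.4, 0.4]
width: -0.1
finger_force: 0.0
```

Request:
send_rows([
  [0,0,0,0,0,1,0],
  [0,0,0,0,0,1,0],
  [0,0,0,0,0,0,0],
])

```text
time_s: 3.52
eef_pos: [560.7, 170.6, 119.9]
tool_rot: [0.132, 0.991, -0.0, -0.0]
ft_force: [-0.4, 0.3, 0.2]
width: 0.2
finger_force: 0.0
```

```bash
python3 - <<'E'
from h import *
a=imaging.read_camera("wrist")[160:310,200:370];b=imaging.read_camera("scene")[110:230,310:446]
print(np.round(read_state()["ft_force"],2))
cv2.imwrite("pics/chk1.png",np.hstack([cv2.resize(x,(400,353),interpolation=cv2.INTER_CUBIC) for x in(a,b)])[:,:,::-1])
E
```

```text
[-0.13  0.85  0.97]
```

View pics/chk1.png

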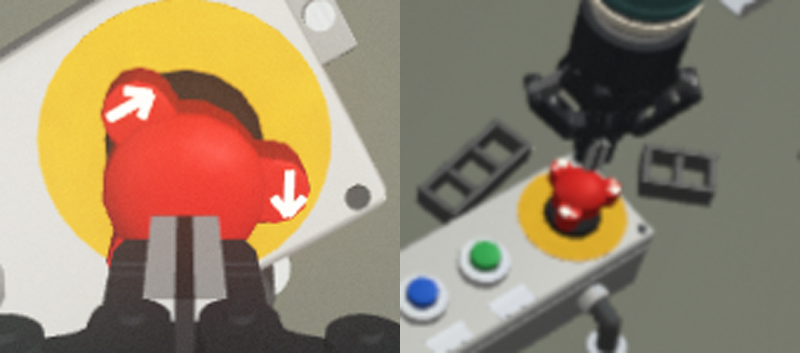

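The picture shows the closed tips at wrist pixel (278,251). In the scene view they look slightly behind and above the crown, and nothing has moved. I'll compare this with the predicted projections.

```bash
cat >> h.py <<'E'
def wproj(P,par):
    K,T=par["camera_matrix"],np.array(par["cam_to_world"]);q=T[:3,:3].T@(np.array(P)-T[:3,3])
    t=np.arctan2(np.hypot(q[0],q[1]),q[2]);r=t/np.hypot(q[0],q[1]);return np.array([K[0][0]*q[0]*r+K[0][2],K[1][1]*q[1]*r+K[1][2]]).round(1)
def sproj(P,n="scene"):
    p=imaging.camera_params(n);T=np.array(p["cam_to_world"]);q=p["camera_matrix"]@(T[:3,:3].T@(np.array(P)-T[:3,3]));return (q[:2]/q[2]).round(1)
E
python3 - <<'E'
from h import *
s=read_state();e=np.array(s["eef_pos"]);tx=np.array([-.965,.263,0]);par=imaging.camera_params("wrist")
print(e,s["time_s"],s["ft_force"])
h=np.array([560.7,170.6,0])
for l,P in(("tip",e),("near",e+11*tx),("near6",e+6*tx),("crown",h+[0,0,124]),("lobetop",h+[0,0,118]),("underside",h+[0,0,100]),("disc",h+[0,0,81])):
    print(l,wproj(P,par),sproj(P))
E
```

```text
[560.7662015  170.58553832 119.99259843] 3.625 [-0.13352403  0.8489247   0.9699544 ]
tip [278.4 243.9] [371.4 173. ]
near [278.4 226.2] [370.6 169. ]
near6 [278.4 234.3] [371.  170.8]
crown [278.4 246.4] [371.7 172. ]
lobetop [278.4 242.6] [371.3 173.5]
underside [278.4 232.3] [369.8 177.9]
disc [278.3 223.1] [368.4 182.4]
```

The red head projects where expected, but the fingertips look higher than the TCP suggests. I'll go down in small steps and watch the force.

Request:
send_rows([
  [0,0,0,0,0,1,0],
  [0,0,0,0,0,1,0],
  [0,0,0,0,0,1,0],
])

```text
time_s: 4.0
eef_pos: [560.7, 170.6, 116.9]
tool_rot: [0.133, 0.991, -0.0, -0.0]
ft_force: [0.4, -0.5, -0.5]
width: -0.1
finger_force: 0.0
```

```bash
python3 - <<'E'
from h import *
a=imaging.read_camera("wrist")[160:310,200:370];b=imaging.read_camera("scene")[140:200,335:403]
s=read_state();print(np.round(s["ft_force"],2),s["eef_pos"])
cv2.imwrite("pics/chk2.png",np.hstack([cv2.resize(x,(400,353),interpolation=cv2.INTER_CUBIC) for x in(a,b)])[:,:,::-1])
E
```

```text
[ 0.73 -0.83 -0.26] [560.63608008 170.54617452 116.83523924]
```

View pics/chk2.png

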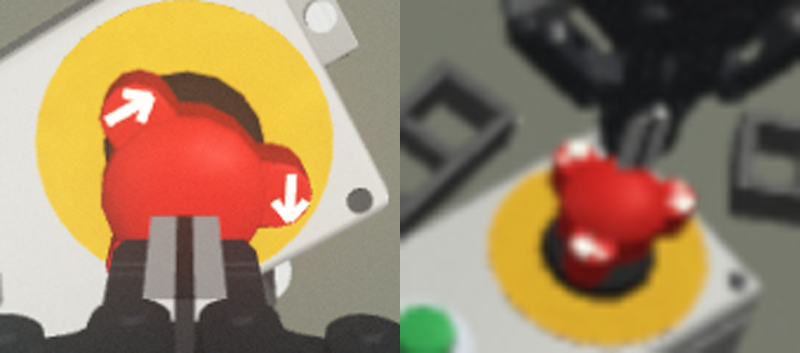

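No contact yet, and both views put the tips above the crown. I'll keep stepping down, at most 4 mm per call, well under the button's travel.

Request:
send_rows([
  [0,0,0,0,0,2,0],
  [0,0,0,0,0,2,0],
  [0,0,0,0,0,0,0],
])

```text
time_s: 4.47
eef_pos: [560.6, 170.5, 112.7]
tool_rot: [0.133, 0.991, -0.0, -0.0]
ft_force: [-0.0, -0.4, -0.4]
width: -0.0
finger_force: 0.0
```

```bash
python3 -c "
from h import *
s=read_state();print(np.round(s['ft_force'],2),np.round(s['effort'],2),np.round(s['wrist_torque'],3),np.round(s['eef_pos'],1))"
```

```text
[-0.03 -0.38 -0.42] [ 0.000e+00 -4.840e+01  2.420e+00 -2.129e+01  1.000e-02 -1.000e-02
  0.000e+00] [ 0.029 -0.003 -0.047] [560.6 170.5 112.7]
```

Request:
send_rows([
  [0,0,0,0,0,2,0],
  [0,0,0,0,0,2,0],
  [0,0,0,0,0,0,0],
])

```text
time_s: 4.85
eef_pos: [560.6, 170.5, 108.7]
tool_rot: [0.133, 0.991, -0.0, -0.0]
ft_force: [0.8, -0.9, -0.3]
width: -0.4
finger_force: 0.0
```

```bash
python3 - <<'E'
from h import *
a=imaging.read_camera("wrist")[160:310,200:370];b=imaging.read_camera("scene")[140:200,335:403]
s=read_state();print(np.round(s["ft_force"],2),s["eef_pos"])
cv2.imwrite("pics/chk3.png",np.hstack([cv2.resize(x,(400,353),interpolation=cv2.INTER_CUBIC) for x in(a,b)])[:,:,::-1])
E
```

```text
[ 0.32 -0.66  0.47] [560.74024947 170.58796819 108.97266382]
```

View pics/chk3.png

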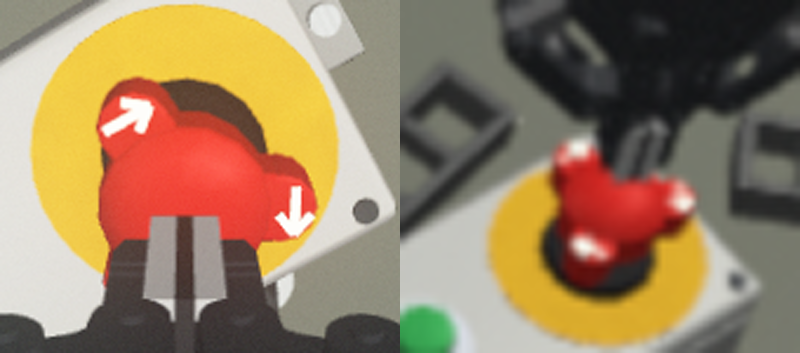

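Still clear: in the scene view the tip has come down by about 2 px and still stands above the crown. I'll continue.

Request:
send_rows([
  [0,0,0,0,0,2,0],
  [0,0,0,0,0,2,0],
  [0,0,0,0,0,2,0],
  [0,0,0,0,0,0,0],
])

```text
time_s: 5.45
eef_pos: [560.6, 170.5, 102.7]
tool_rot: [0.133, 0.991, -0.0, -0.0]
ft_force: [-0.1, -0.5, 0.4]
width: 0.2
finger_force: 0.0
```

Request:
send_rows([
  [0,0,0,0,0,2,0],
  [0,0,0,0,0,2,0],
  [0,0,0,0,0,0,0],
])

```text
time_s: 5.82
eef_pos: [560.6, 170.5, 98.8]
tool_rot: [0.133, 0.991, -0.0, -0.0]
ft_force: [0.4, -0.3, -0.4]
width: 0.4
finger_force: 0.0
```

```bash
python3 - <<'E'
from h import *
im=imaging.read_camera("scene");np.save("s2.npy",im);a=np.load("scene0.npy")
for n,(x,y) in dict(lobeB=(369,182),lobeA=(382,174),disc=(362,190)).items():
    t=cv2.resize(a[y-5:y+6,x-5:x+6],None,fx=8,fy=8,interpolation=3);w=cv2.resize(im[y-10:y+11,x-10:x+11],None,fx=8,fy=8,interpolation=3)
    r=cv2.matchTemplate(w,t,cv2.TM_CCOEFF_NORMED);_,m,_,l=cv2.minMaxLoc(r);print(n,round(m,3),l[0]/8-5,l[1]/8-5)
b=imaging.read_camera("wrist")[160:310,200:370]
cv2.imwrite("pics/chk4.png",np.hstack([cv2.resize(x,(400,353),interpolation=cv2.INTER_CUBIC) for x in(b,im[140:200,335:403])])[:,:,::-1])
E
```

```text
lobeB 1.0 0.0 0.0
lobeA 0.947 0.0 0.0
disc 1.0 0.0 0.0
```

View pics/chk4.png

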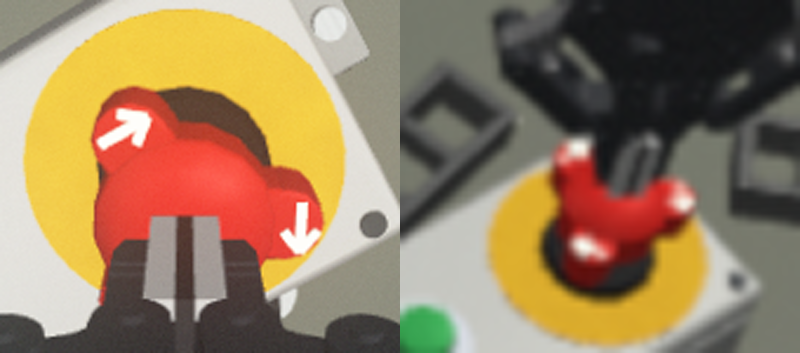

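The head hasn't moved (0 px shift). Both views now put the real fingertips about 38 mm behind the reported TCP, some 13 mm above the crown. I'll continue with that in mind.

Request:
send_rows([
  [0,0,0,0,0,3,0],
  [0,0,0,0,0,3,0],
  [0,0,0,0,0,2,0],
  [0,0,0,0,0,0,0],
])

```text
time_s: 6.42
eef_pos: [560.7, 170.5, 90.9]
tool_rot: [0.133, 0.991, -0.0, -0.0]
ft_force: [0.0, -0.6, 0.6]
width: 0.1
finger_force: 0.0
```

Request:
send_rows([
  [0,0,0,0,0,1,0],
  [0,0,0,0,0,1,0],
  [0,0,0,0,0,1,0],
  [0,0,0,0,0,0,0],
])

```text
time_s: 6.92
eef_pos: [561.0, 170.7, 88.7]
tool_rot: [0.133, 0.991, 0.0, 0.0]
ft_force: [-2.0, -0.6, 6.0]
width: -0.1
finger_force: 2.9
```

Contact at 6 N. I'll press on in 1 mm steps.

Request:
send_rows([
  [0,0,0,0,0,1,0],
  [0,0,0,0,0,1,0],
  [0,0,0,0,0,0,0],
])

```text
time_s: 7.3
eef_pos: [560.9, 170.6, 86.4]
tool_rot: [0.133, 0.991, 0.0, 0.0]
ft_force: [-1.4, -0.4, 5.0]
width: -0.0
finger_force: 2.1
```

Request:
send_rows([
  [0,0,0,0,0,1,0],
  [0,0,0,0,0,1,0],
  [0,0,0,0,0,0,0],
])

```text
time_s: 7.68
eef_pos: [560.9, 170.6, 84.2]
tool_rot: [0.133, 0.991, 0.0, 0.0]
ft_force: [-1.7, -0.9, 5.6]
width: -0.1
finger_force: 3.0
```

Request:
send_rows([
  [0,0,0,0,0,1,0],
  [0,0,0,0,0,1,0],
  [0,0,0,0,0,0,0],
])

```text
time_s: 8.05
eef_pos: [561.0, 170.6, 82.4]
tool_rot: [0.133, 0.991, 0.0, 0.0]
ft_force: [-1.9, -0.7, 7.9]
width: 0.2
finger_force: 3.5
```

Request:
send_rows([
  [0,0,0,0,0,1,0],
  [0,0,0,0,0,0,0],
])

```text
time_s: 8.3
eef_pos: [561.1, 170.7, 82.2]
tool_rot: [0.133, 0.991, 0.0, 0.0]
ft_force: [-3.7, -1.1, 12.4]
width: 0.2
finger_force: 6.0
```

Bottomed at 82.2, so the contact point was eef z ≈ 90.7. I'll lift off and check that the head stays latched.

Request:
send_rows([
  [0,0,0,0,0,-8,0],
  [0,0,0,0,0,-8,0],
  [0,0,0,26,34.5,0,0],
  [0,0,0,0,0,0,0],
])

```text
time_s: 8.8
eef_pos: [542.9, 214.8, 96.8]
tool_rot: [0.13, 0.992, 0.001, -0.001]
ft_force: [-0.4, 0.1, -0.4]
width: -0.2
finger_force: 0.0
```

```bash
cat >> h.py <<'E'
def chk(P=None):
    im=imaging.read_camera("scene");a=np.load("scene0.npy")
    for n,(x,y) in (P or dict(lobeB=(369,182),lobeA=(384,173),hub=(374,178))).items():
        t=cv2.resize(a[y-5:y+6,x-5:x+6],None,fx=8,fy=8,interpolation=3);w=cv2.resize(im[y-10:y+11,x-10:x+11],None,fx=8,fy=8,interpolation=3)
        r=cv2.matchTemplate(w,t,cv2.TM_CCOEFF_NORMED);_,m,_,l=cv2.minMaxLoc(r);print(n,round(m,3),l[0]/8-5,l[1]/8-5)
    return im
E
python3 -c "
from h import *
chk()
h=[560.8,170.6];print(sproj(h+[124]),sproj(h+[118.5]))"
```

```text
lobeB 0.954 0.0 1.0
lobeA 0.917 0.0 1.0
hub 0.979 0.0 1.0
[371.7 172. ] [371.3 173.4]
```

The head stays about 1 px lower, which matches a latched 5.5 mm (predicted 1.4 px). I'll lower the tip beside the lobe.

Request:
send_rows([
  [0,0,0,0,0,0,0],
  [0,0,0,0,0,12,0],
  [0,0,0,0,0,10,0],
  [0,0,0,0,0,6,0],
  [0,0,0,0,0,0,0],
])

```text
time_s: 9.48
eef_pos: [544.3, 210.3, 68.1]
tool_rot: [0.133, 0.991, -0.0, -0.001]
ft_force: [-0.1, 0.4, 0.1]
width: 0.2
finger_force: 0.0
```

Request:
send_rows([
  [0,0,0,-3,0,0,0],
  [0,0,0,-3,0,0,0],
  [0,0,0,0,0,0,0],
])

```text
time_s: 9.85
eef_pos: [551.1, 209.0, 69.3]
tool_rot: [0.133, 0.991, 0.0, 0.0]
ft_force: [0.8, 0.6, 0.5]
width: -0.2
finger_force: 0.0
```

Now turn in an arc about the head's axis.

Request:
send_rows([
  [0,0,0.12,-4.3,2.2,0,0],
  [0,0,0.12,-4.3,2.2,0,0],
  [0,0,0.12,-4.3,2.2,0,0],
  [0,0,0,0,0,0,0],
])

```text
time_s: 10.35
eef_pos: [565.0, 210.7, 69.1]
tool_rot: [0.307, 0.952, 0.0, 0.0]
ft_force: [-0.4, 0.3, 0.4]
width: 0.2
finger_force: 0.3
```

```bash
python3 - <<'E'
from h import *
im=imaging.read_camera("scene");b=imaging.read_camera("wrist")[160:310,200:370];print(read_state()["ft_force"])
cv2.imwrite("pics/turn1.png",np.hstack([cv2.resize(x,(400,353),interpolation=cv2.INTER_CUBIC) for x in(b,im[140:200,335:403])])[:,:,::-1])
E
```

```text
[-0.48715193  0.52196647 -0.07548878]
```

View pics/turn1.png

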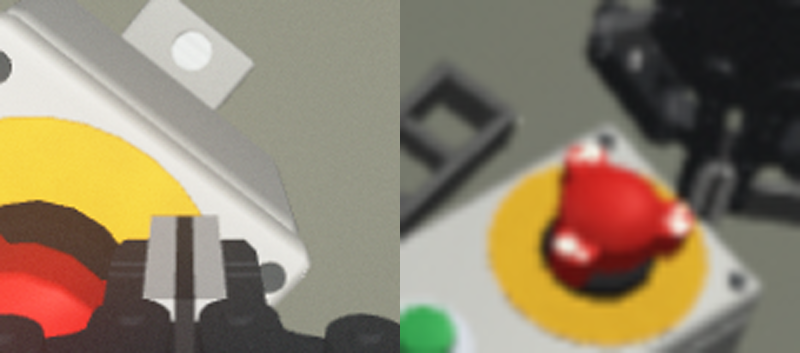

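The wrist view shows the tip beside the lobe. In the scene view the arrows have shifted clockwise a little, so the tip is in contact and turning the head. I'll go on.

Request:
send_rows([
  [0,0,0.12,-4.3,2.2,0,0],
  [0,0,0.12,-4.3,2.2,0,0],
  [0,0,0.12,-4.3,2.2,0,0],
  [0,0,0,0,0,0,0],
])

```text
time_s: 10.95
eef_pos: [579.0, 207.0, 69.2]
tool_rot: [0.472, 0.882, 0.0, 0.0]
ft_force: [1.0, 3.1, -0.1]
width: 0.1
finger_force: 1.1
```

```bash
python3 - <<'E'
from h import *
im=imaging.read_camera("scene");np.save("s3.npy",im);a=np.load("scene0.npy")
def arrows(im):
    c=im[155:195,350:395].astype(int);m=((c.min(2)>140)).astype(np.uint8)
    n,_,st,ce=cv2.connectedComponentsWithStats(m);return [(np.round(ce[i]+[350,155],1).tolist(),int(st[i,4])) for i in range(1,n) if st[i,4]<40]
print(arrows(a));print(arrows(im))
for z in(118,112.5):
  for th in(0,.3,.5,.6,.7,.8):
    print(z,th,[sproj([560.8+26*np.cos(g-th),170.6+26*np.sin(g-th),z]).tolist() for g in np.radians([74.8,194.8,-45.2])])
print(np.round(read_state()["ft_force"],2))
E
```

```text
[([368.7, 164.8], 37), ([358.2, 167.8], 4), ([351.4, 172.9], 16), ([382.6, 173.7], 10), ([366.1, 181.2], 9), ([351.6, 191.5], 28)]
[([361.0, 177.3], 7), ([381.4, 178.5], 10), ([351.8, 191.5], 30)]
118 0 [[382.5, 173.0], [364.1, 165.7], [367.2, 182.0]]
118 0.3 [[382.6, 175.8], [367.0, 164.6], [364.2, 180.3]]
118 0.5 [[382.1, 177.6], [369.2, 164.2], [362.5, 178.9]]
118 0.6 [[381.7, 178.4], [370.3, 164.2], [361.8, 178.0]]
118 0.7 [[381.1, 179.2], [371.4, 164.3], [361.2, 177.2]]
118 0.8 [[380.5, 180.0], [372.6, 164.5], [360.7, 176.3]]
112.5 0 [[382.0, 174.4], [363.7, 167.1], [366.8, 183.3]]
112.5 0.3 [[382.1, 177.2], [366.6, 165.9], [363.8, 181.7]]
112.5 0.5 [[381.6, 179.0], [368.8, 165.6], [362.1, 180.2]]
112.5 0.6 [[381.2, 179.8], [369.9, 165.6], [361.4, 179.4]]
112.5 0.7 [[380.7, 180.6], [371.0, 165.7], [360.9, 178.5]]
112.5 0.8 [[380.0, 181.3], [372.1, 165.8], [360.4, 177.6]]
[ 0.24  2.17 -0.25]
```

Turn is about 0.55–0.6, and the arrow positions fit the raised height, so it looks freed. I'll add a small margin, back off along the arc, lift and check.

Request:
send_rows([
  [0,0,0.1,-3.6,1.9,0,0],
  [0,0,0,0,0,0,0],
  [0,0,-0.14,5,-2,0,0],
  [0,0,-0.14,5,-2,0,0],
  [0,0,-0.14,5,-2,0,0],
])

```text
time_s: 11.62
eef_pos: [567.9, 212.6, 68.8]
tool_rot: [0.323, 0.946, -0.001, -0.0]
ft_force: [-0.5, 0.6, -0.5]
width: 0.4
finger_force: 0.2
```

Request:
send_rows([
  [0,0,-0.14,5,-2,0,0],
  [0,0,-0.14,5,-2,0,0],
  [0,0,-0.14,6,0,0,0],
  [0,0,0,6,3,0,0],
  [0,0,0,0,0,-20,0],
])

```text
time_s: 12.25
eef_pos: [545.7, 221.7, 87.7]
tool_rot: [0.123, 0.992, -0.001, -0.002]
ft_force: [-0.2, 0.2, 0.2]
width: 0.0
finger_force: 0.0
```

Request:
send_rows([
  [0,0,0,0,0,-40,0],
  [0,0,0,0,0,0,0],
  [0,0,0,0,0,0,0],
])

```text
time_s: 12.62
eef_pos: [547.1, 221.9, 128.7]
tool_rot: [0.123, 0.992, -0.0, -0.0]
ft_force: [-0.2, -0.3, -0.8]
width: 0.1
finger_force: 0.0
```

```bash
python3 - <<'E'
from h import *
im=chk();s=read_state()
x,y,z,w=s["tool_rot"];X=np.array([x*x-y*y,2*x*y]);Y=np.array([2*x*y,y*y-x*x])
# station frame from axis + blue
b=np.array([560.8,170.6])-150*np.array([np.cos(np.radians(104.8)),np.sin(np.radians(104.8))])
d=b-np.array(s["eef_pos"][:2]);print(s["time_s"],s["eef_pos"],s["tool_rot"],"blue",b,"tool shift",d@X,d@Y)
E
```

```text
lobeB 1.0 0.0 0.0
lobeA 1.0 0.0 0.0
hub 0.999 0.0 0.0
12.675 [546.790968   221.79337643 128.13123043] [ 1.22754331e-01  9.92436736e-01 -4.88956099e-04 -6.78376269e-04] blue [599.11686369  25.57649171] tool shift -98.55750046011454 -177.55401047872869
```

The head has sprung out to its original place (0 px shift, match 1.0). On to the blue button.

Request:
send_rows([
  [0,0,0,-24.6,-44.4,0,0],
  [0,0,0,-24.6,-44.4,0,0],
  [0,0,0,-24.6,-44.4,0,0],
  [0,0,0,-24.6,-44.4,0,0],
  [0,0,0,0,0,0,0],
])

```text
time_s: 13.3
eef_pos: [599.7, 19.6, 127.8]
tool_rot: [0.127, 0.992, -0.002, -0.001]
ft_force: [0.8, -0.0, -0.6]
width: -0.1
finger_force: 0.0
```

Request:
send_rows([
  [0,0,0,0,0,20,0],
  [0,0,0,0,0,15,0],
  [0,0,0,0,0,0,0],
  [0,0,0,0,0,0,0],
])

```text
time_s: 13.8
eef_pos: [600.0, 26.2, 94.1]
tool_rot: [0.122, 0.992, -0.0, 0.0]
ft_force: [0.0, -0.1, 0.5]
width: 0.0
finger_force: 0.0
```

```bash
python3 - <<'E'
from h import *
s=read_state();par=imaging.camera_params("wrist");im=imaging.read_camera("wrist");print(s["eef_pos"])
print("blue pred",wproj([599.1,25.6,102],par),"green pred",wproj([599.1-15.3,25.6+58,102],par))
for k in"bg":
    p=wproj([599.1,25.6,102] if k=='b' else [583.8,83.6,102],par).astype(int);print(k,cent(im,k,p,50))
cv2.imwrite("pics/blue.png",np.hstack([cv2.resize(x,(400,353),interpolation=cv2.INTER_CUBIC) for x in(im[160:310,200:370],imaging.read_camera("scene")[170:230,290:358])])[:,:,::-1])
E
```

```text
[599.96621496  26.24349625  94.08662996]
blue pred [276.9 248. ] green pred [372.2 198.2]
b (np.float64(276.79618473895584), np.float64(239.49799196787149), 996)
g (np.float64(374.8473895582329), np.float64(193.86345381526104), 498)
```

View pics/blue.png

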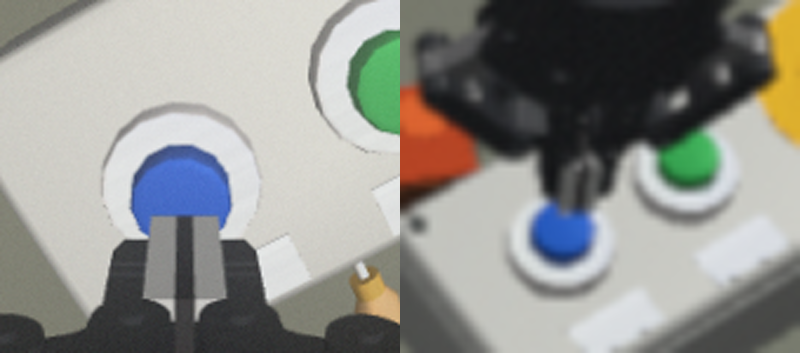

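The wrist view shows blue straight below the tips at (277,240), with green well clear to the side. Going down to press.

Request:
send_rows([
  [0,0,0,0,0,12,0],
  [0,0,0,0,0,10,0],
  [0,0,0,0,0,2,0],
  [0,0,0,0,0,2,0],
  [0,0,0,0,0,0,0],
])

```text
time_s: 14.52
eef_pos: [599.6, 25.8, 68.1]
tool_rot: [0.123, 0.992, -0.0, -0.0]
ft_force: [-0.8, 0.7, 2.5]
width: 0.3
finger_force: 1.1
```

Request:
send_rows([
  [0,0,0,0,0,1.5,0],
  [0,0,0,0,0,1.5,0],
  [0,0,0,0,0,0,0],
])

```text
time_s: 14.9
eef_pos: [600.0, 25.8, 65.2]
tool_rot: [0.123, 0.992, 0.0, 0.0]
ft_force: [-2.0, -0.3, 3.4]
width: -0.1
finger_force: 2.1
```

Request:
send_rows([
  [0,0,0,0,0,1.5,0],
  [0,0,0,0,0,1,0],
  [0,0,0,0,0,0,0],
])

```text
time_s: 15.28
eef_pos: [600.0, 25.8, 62.8]
tool_rot: [0.123, 0.992, 0.0, 0.0]
ft_force: [-3.4, -0.0, 6.0]
width: 0.1
finger_force: 3.2
```

Request:
send_rows([
  [0,0,0,0,0,1,0],
  [0,0,0,0,0,0,0],
])

```text
time_s: 15.52
eef_pos: [600.1, 25.8, 62.7]
tool_rot: [0.123, 0.992, 0.0, 0.0]
ft_force: [-4.5, -0.5, 13.5]
width: 0.2
finger_force: 6.3
```

Request:
send_rows([
  [0,0,0,0,0,0.8,0],
  [0,0,0,0,0,0,0],
])

```text
time_s: 15.78
eef_pos: [600.1, 25.9, 62.6]
tool_rot: [0.123, 0.992, 0.0, 0.0]
ft_force: [-7.4, -0.3, 16.8]
width: 0.0
finger_force: 8.8
```

It bottoms at 62.7, fully in. I'll release it, move clear and check.

Request:
send_rows([
  [0,0,0,0,0,-10,0],
  [0,0,0,0,0,-30,0],
  [0,0,0,0,0,-50,0],
  [0,0,0,60,0,-10,0],
  [0,0,0,0,0,0,0],
])

```text
time_s: 16.4
eef_pos: [538.4, 41.8, 160.9]
tool_rot: [0.122, 0.993, 0.001, -0.001]
ft_force: [0.8, 0.0, 0.2]
width: 0.0
finger_force: 0.0
```

Request:
send_rows([
  [0,0,0,60,0,0,0],
  [0,0,0,0,0,0,0],
  [0,0,0,0,0,0,0],
])

```text
time_s: 16.77
eef_pos: [484.7, 55.1, 160.9]
tool_rot: [0.123, 0.992, 0.0, 0.001]
ft_force: [0.7, -1.1, -0.2]
width: 0.2
finger_force: 0.0
```

```bash
python3 - <<'E'
from h import *
im=chk(dict(lobeB=(369,182),lobeA=(384,173),hub=(374,178),blue=(318,211),green=(339,198),block=(293,193),flong=(335,168),fshort=(404,169),key=(262,252),bodkin=(357,262),tin=(106,247)))
s=read_state();print(s["ft_force"],s["eef_pos"],s["time_s"]);arm.job_done() if False else None
E
```

```text
lobeB 1.0 0.0 0.0
lobeA 1.0 0.0 0.0
hub 0.999 0.0 0.0
blue 1.0 0.0 0.0
green 1.0 0.0 0.0
block 0.998 0.0 0.0
flong 1.0 0.0 0.0
fshort 1.0 0.0 0.0
key 1.0 0.0 0.0
bodkin 1.0 0.0 0.0
tin 0.941 0.0 0.0
[ 1.00472798 -0.75096594  0.49907085] [485.0913499   54.93097311 160.94246032] 16.825
```

```bash
python3 -c "
from station import arm
print(arm.job_done())"
```

```text
the job is handed in; nothing more can be done
None
```

Job handed in at about 17 s: the red stop latched when pressed and sprang out again after the clockwise turn, then the blue reset was pressed fully in and released; green was not pressed, and the camera check showed nothing out of place.

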